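# Shut the ingredient bin and lock its quarter-turn dial

### The arm

A 6-joint arm with a two-finger parallel gripper is mounted at the origin on the work surface; the furniture and walls round the work are solid. World frame = base frame: x ahead of the robot, y to its left, z up, the work surface at z = 0. Lengths are in mm, angles in degrees, forces in N, time in s.
With the tool pointing down it reaches from about 350 to 850 mm from the base axis. Payload 8.1 kg.
Tool frame: the origin (TCP) lies midway between the tips of the shut fingers; the grasp point (between the pads) lies 19 mm behind it; z points along the fingers, y is the line along which they close (so a half turn about z gives the same grasp; the last joint's range is limited). The gripper opens to 85 mm and grips with 20 to 120 N. Pads are 22 mm wide; open, the fingers measure 114 mm over their backs; the gripper's body (76 mm by 85 mm) begins 54 mm behind the grasp point. The pads swing forward as they close: fully open they stand 13 mm farther back than shut.
Start: joints at [-80.867, 7.471, 85.268, -0, 87.261, -4.893], TCP at [145.438, -582.111, 231.292] pointing down, gripper open.
Joint ranges: [-169.43, 169.43], [-51.17, 129.36], [1.28, 143.12], [-76.62, 256.62], [0, 156.53], [-152.29, 152.29]. Speed limits (degrees/s): [136.94, 136.94, 159.86, 180, 180, 180].

### API

Orientations are given as [roll, pitch, yaw] about the fixed x, y, z axes, in that order (R = Rz(yaw) Ry(pitch) Rx(roll)).
In Python, from bench import r, imaging, sense gives the robot as it stands (r), with the cameras (imaging) and the readings as plain functions.
- The arm moves only by the tool run_rows, called after ">>>" in YAML: its name, and indented under it one key for each argument. Schema: {"type":"object","properties":{"segments":{"type":"array","items":{"type":"array","items":{"type":"array","items":{"type":"number"},"minItems":7,"maxItems":7},"minItems":1,"maxItems":8},"minItems":1,"maxItems":1},"grip_n":{"type":"number"},"only":{"type":"string"},"quiet":{"type":"boolean"},"lines":{"type":"string"}},"required":["segments"],"additionalProperties":false}. segments is a list that holds a single list of rows (three levels of brackets), with 1 to 8 rows, each of 7 numbers: a rotation vector rx, ry, rz in shares of 4 rad (1.0 is 4 rad), then dx, dy, dz in a scale on which 1.0 is 600 mm, then the finger opening in mm; each row is the pose to reach, as a shift and turn from the pose commanded when the call began, along the tool's axes at that moment; what a row does not reach only later rows make up. A row lasts 1/8 s, in which the tool goes at most 62.5 mm and 10.7 degrees, less where a joint would pass 70% of its speed; a pose out of reach is approached as far as the arm can. The fingers move at their own pace and stop on an object; grip_n is the grip in N (left out, the last holds). Time passes only in rows, so rows that do not move let the fingers close. The tool returns the time, the measured TCP pose, the force, the opening and the grip force at its end. only (a regular expression) keeps the lines of the reply that match it, lines (a string "A,B") keeps lines A to B, and quiet returns only ok. Shift and turn numbers lie between -1 and 1, and a call with a number outside is refused. Input that does not fit is refused with a message, and nothing moves.
- sense(): the state, without advancing time (a new reading comes with each control period).
- imaging.snapshot(name): name is "scene" or "top"; returns a dict with "pixels" (384x512x3 uint8, blue, green, red), "fx", "fy", "cx", "cy" (pixels), "pose" (4x4, takes a point from camera to world coordinates). Camera axes: x right, y up, looking along -z (the intrinsics and any distortion apply to the point x, -y, -z); pixel columns grow to the right and rows downward; lengths in mm; the calibration is good to about 2 mm. A picture is of the moment at which its call begins. There is no depth.
- r.hand_in(): hands the job in; it is judged then, once.
The state is a dict: "time": time; "joint_pos": joint angles; "qd": joint speeds; "joint_efforts": joint torques, N m; "tool_pos": TCP position; "tcp_rot": TCP orientation; "ft_force": force on the tool from outside, world axes, zero at the start; "wrist_torque": the same for the moment, N m; "finger_gap": finger opening in mm; "grip_force": force on a finger pad.
Only numpy, scipy, OpenCV 4.12 (cv2) and the standard library are available. Lean on these libraries where they do the work, as an engineer would, in place of code of your own. Each camera call takes 0.05 s, during which the arm holds its last target. There are 200 camera calls.

### The job

Push the ajar cover of the steel ingredient bin down until it is fully shut, then set the fingertips in the slot of the grey dial on the cover and turn it clockwise (seen from above) about a quarter turn, as far as it goes, so that the cover is locked. Only push: do not raise the cover, do not reach under it or grip it, and leave the vanilla jar, the foil cup and the teaspoon beside the bin where they are.

Things in the scene. Friction and masses are not known exactly. Their poses are not given: they have to be found in the camera images.
- bin: Low stainless ingredient bin, fixed to the worktop, 264 mm (x) x 244 mm (y), rim 100 mm high. Origin: centre of its underside, on the worktop. x points from its front (robot side) to its hinge side, y left, z up. The cover's hinge line runs along y at x = +132 mm, z = 104 mm.
- cover (a joint): Angle of the hinged steel cover, rad: 0 = fully shut (flat), grows as the front edge rises; starts ajar at 0.30 to 0.55. A friction hinge (0.9 N m) keeps it where it is left; a few newtons on the front edge push it down. Cover 270 x 250 mm; shut, its upper face is 110 mm above the worktop, its front edge 135 mm in front of the bin's origin.
- cover_lip (a point): The place to push: point on the cover's upper face, 17 mm behind the middle of its front edge, 250 mm from the hinge line; moves with the cover. It lies in a flat strip 35 mm wide between the front edge and a fixed steel collar round the dial (outer diameter 140 mm, 20 mm high, top level with the dial's).
- cover_liner: White inner liner, 4 mm thick, that covers the underside of the cover; not to be touched. Origin on the hinge line, x along the cover away from the front edge, z normal to the cover.
- dial (a joint): Angle of the grey dial (diameter 122 mm) inside the collar, rad: 0 = open, slot across the bin (along its y); pi/2 = locked, slot front to back, in line with two short dark marks on the cover. Grows clockwise seen from above; hard stops at 0 and pi/2; starts at 0 to 0.3. Friction 0.12 N m, stays where left. Turns freely with the cover shut.
- dial_center (a point): Centre of the dial, on the slot's floor; shut, it lies 30 mm in front of the bin's origin, 114 mm above the worktop. Frame turns with the dial: x along the slot, z up. The slot runs straight across through it, 42 mm wide, 16 mm deep, 114 mm long, ends closed by the collar. Fingertips in one half, 36 mm from the centre, swept round the centre, push a slot wall and turn the dial.
- keeper_point (a point): Middle of the steel keeper block inside the bin's front wall (40 mm wide, 50 mm inwards, 86 to 96 mm high). A rounded tongue under the dial goes beneath it in the last third of the turn, from about 1.1 rad; if the cover is left a little open, the tongue strikes the keeper and the dial turns stiffly or jams.
- vanilla_jar: Vanilla jar, 44 mm diameter, 105 mm high, stands upright to the left of the bin; loose, a bystander. Origin at the centre of its underside.
- foil_cup: Fluted foil baking cup, 85 mm diameter, 48 mm high, to the right of the bin; loose, a bystander. Origin at the centre of its underside.
- teaspoon: Metal teaspoon, 130 x 26 x 11 mm, lies in front of the bin; loose, a bystander. Origin at the centre of its underside.

How it is judged (in metres and radians):
On the way, in this order (a step that is already met when the one before it is completed fails the run):
1. the cover is pushed shut while the dial is still open (value of joint cover below 0.05 rad and value of joint dial below 0.9 rad), for 0.2 s.
2. the dial is turned to its locked stop with the cover shut (value of joint dial above 1.4 rad and value of joint cover below 0.02 rad), for 0.2 s.
At the end, for the whole second after the job is handed in: The cover is shut (within 0.02 rad, about 5 mm at its front edge), the dial stands locked (within 10 degrees of its stop) and at rest, and jar, cup and spoon are within 30 mm of where they stood (all of step 2 and velocity of joint dial between -0.05 and 0.05 rad/s and distance of each of vanilla_jar, foil_cup, teaspoon from where it was at the start of the episode below 0.03 m); the robot touches nothing.
It fails at once if the cover is raised above where it can stand at the start (value of joint cover above 0.62 rad).
It fails at once if the fingers touch the underside of the cover (gripping or lifting it) (contact force between the fingers and cover_liner above 1 N).
It fails at once if the vanilla jar is moved, lifted or tipped (distance of vanilla_jar from where it was at the start of the episode above 0.03 m or angle between vanilla_jar's own z axis and vertical above 0.5 rad).
It fails at once if the foil cup is moved, lifted or tipped (distance of foil_cup from where it was at the start of the episode above 0.03 m or angle between foil_cup's own z axis and vertical above 0.5 rad).
It fails at once if the teaspoon is moved or lifted (distance of teaspoon from where it was at the start of the episode above 0.03 m).
It also fails if it takes over 45 s, if anything falls off the work surface, if the arm or the gripper's body presses on something with over 40 N, if the wrist force passes 120 N, or if a joint passes its speed limit or range.

## Working session

There is one attempt and no reset: what is moved stays moved. The work goes in short steps, Python scripts to look and compute and a tool call to move; the robot and the scene stay as the last step left them, time stands still between calls to the robot, and variables do not carry over. Pictures are saved under pics/ and viewed, at most 10 in all, crops included, and the job is handed in when it is done.

```bash
ls; mkdir -p pics; python3 - <<'E'
from bench import r, imaging, sense
import cv2,numpy as np
for n in("scene","top"):
    s=imaging.snapshot(n); cv2.imwrite(f"pics/{n}0.png",s["pixels"]); print(n,[s[k] for k in("fx","fy","cx","cy")],[k for k in s]); print(np.round(s["pose"],4))
s=sense();print(s["tool_pos"],s["tcp_rot"],s["finger_gap"],s["ft_force"])
E
```

```text
bench.py
pics
scene [410.2832657541131, 410.2832657541131, 261.0822285099034, 195.7757608077527] ['pixels', 'fx', 'fy', 'cx', 'cy', 'pose']
[[-8.816000e-01  3.193000e-01 -3.476000e-01  1.935107e+02]
 [-4.720000e-01 -5.978000e-01  6.480000e-01  7.288689e+02]
 [-9.000000e-04  7.353000e-01  6.777000e-01  8.274962e+02]
 [ 0.000000e+00  0.000000e+00  0.000000e+00  1.000000e+00]]
top [349.8888684320539, 349.8888684320539, 256.6999191686592, 186.85404923943256] ['pixels', 'fx', 'fy', 'cx', 'cy', 'pose']
[[-1.880000e-02  9.823000e-01 -1.862000e-01  4.015541e+02]
 [-9.998000e-01 -1.930000e-02 -9.000000e-04  1.446950e+01]
 [-4.500000e-03  1.862000e-01  9.825000e-01  9.199537e+02]
 [ 0.000000e+00  0.000000e+00  0.000000e+00  1.000000e+00]]
[ 145.37907371 -581.60211287  230.33348251] [-1.79903439e+02 -9.91453845e-03  1.40260659e+01] 85.10145057568076 [-0.88325166 -0.39926516 -0.07167982]
```

View pics/scene0.png

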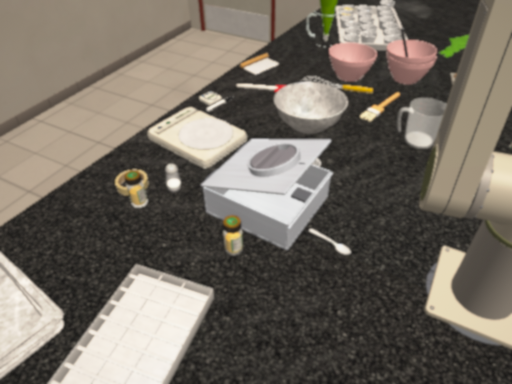

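View pics/top0.png

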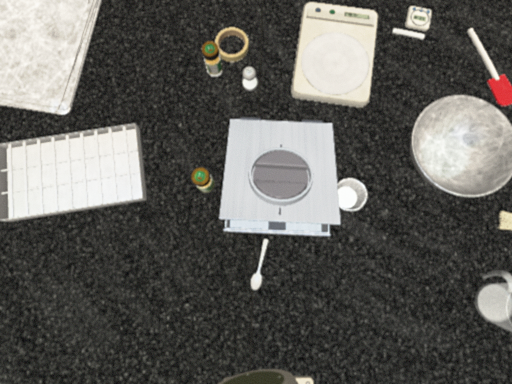

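The top view shows the cover, with corners near (230,120), (332,122), (340,224) and (221,221), and the dial near (281,175). The jar is at (202,180), the cup at (351,194) and the spoon at (260,265). I'll enlarge both views to get corners for a pose fit.

```bash
python3 - <<'E'
import cv2,numpy as np
a=cv2.imread("pics/top0.png")[105:245,190:370]; b=cv2.imread("pics/scene0.png")[125:265,190:350]
cv2.imwrite("pics/topc.png",cv2.resize(a,(720,560),interpolation=cv2.INTER_CUBIC));cv2.imwrite("pics/scenec.png",cv2.resize(b,(640,560),interpolation=cv2.INTER_CUBIC))
E
```

```text
(no output)
```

View pics/topc.png

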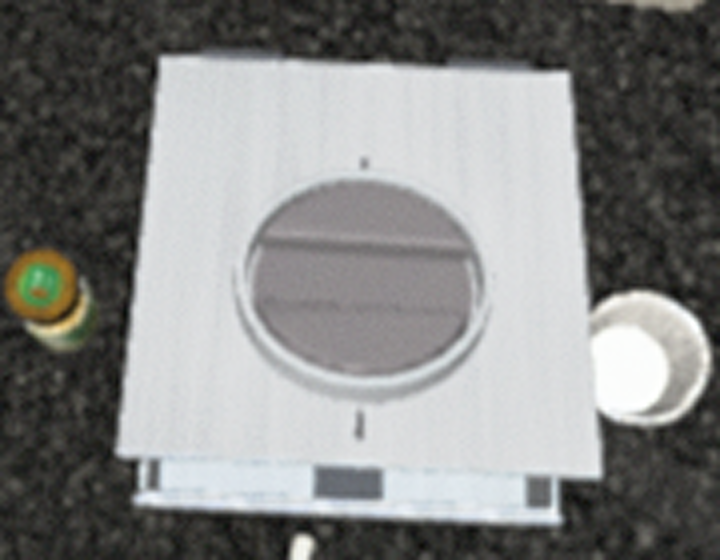

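View pics/scenec.png

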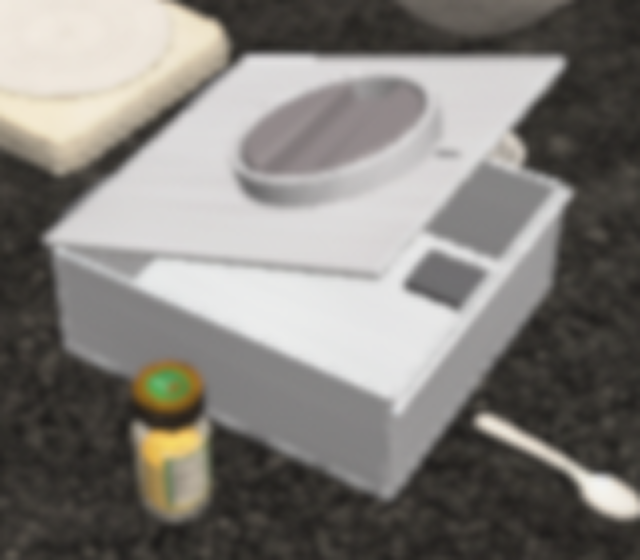

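Top crop: cover corners (158,57), (570,72), (603,477), (118,457), and the bin rim front edge (136,500)–(560,520). The slot lies nearly across, so the dial is about open. Scene crop: cover corners (45,240), (250,57), (565,60), (385,272), and bin corners (397,408), (572,190), (388,497).

```bash
cat > fit.py <<'E'
import numpy as np,cv2
from bench import r, imaging, sense
from scipy.optimize import least_squares
def proj(s,P):
    T=np.linalg.inv(s["pose"]);p=(T[:3,:3]@np.asarray(P,float).T).T+T[:3,3]
    return np.c_[s["cx"]+s["fx"]*p[:,0]/-p[:,2], s["cy"]-s["fy"]*p[:,1]/-p[:,2]]
def pt(p,x,y,z,cover=None):   # bin frame -> world; cover points given at shut pose, rotated about the hinge
    if cover is not None:
        c,s=np.cos(cover),np.sin(cover);X,Z=x-132,z-104
        x,z=132+c*X+s*Z,104-s*X+c*Z
    c,s=np.cos(p[2]),np.sin(p[2]);return [p[0]+c*x-s*y,p[1]+s*x+c*y,z]
E
python3 - <<'E'
from fit import *
t=imaging.snapshot("top");s=imaging.snapshot("scene")
tc=np.array([[158,57],[570,72],[603,477],[118,457],[136,500],[560,520],[360,425],[365,163]])/4+[190-.375,105-.375]
sc=np.array([[45,240],[250,57],[565,60],[385,272],[397,408],[572,190],[388,497]])/4+[190-.375,125-.375]
cc=[(135,125),(135,-125),(-135,-125),(-135,125)]
def model(p):
    C=[pt(p,x,y,110,p[3]) for x,y in cc]; R=[pt(p,-132,122,100),pt(p,-132,-122,100)]
    M=[pt(p,-30+d,0,110,p[3]) for d in(-86,80)]
    return proj(t,C+R+M[:0]),proj(s,C+R+[pt(p,-132,122,0)])
def res(p):
    a,b=model(p);return np.r_[(a-tc[:6]).ravel(),(b-sc).ravel()]
f=least_squares(res,[520,0,0,.4],x_scale=[100,100,.1,.1],loss="soft_l1")
p=f.x;print(np.round(p,4));print(np.round(res(p).reshape(-1,2),1).tolist())
np.save("p.npy",p)
for n,q in dict(lip=pt(p,-118,0,110,p[3]),lipshut=pt(p,-118,0,110),dialshut=pt(p,-30,0,114)).items():print(n,np.round(q,1))
for k in(0,.05,.1,.2):  # slot top edges
    e=[pt(p,-30+a*21*np.cos(k)-b*57*np.sin(-k)*-1*-1 if 0 else -30+a*21*np.cos(k)+b*53*np.sin(k),b*53*np.cos(k)-a*21*np.sin(k),130,p[3]) for a in(1,-1) for b in(1,-1)]
    print(k,np.round((proj(t,e)-[189.6,104.6])*4).tolist())
E
```

```text
[ 5.81034e+02 -3.76306e+01 -6.53000e-02  3.45100e-01]
[[0.6, 0.2], [-0.2, 0.8], [-0.1, 0.7], [-0.5, 0.1], [0.7, -0.1], [-0.6, -0.3], [-0.4, -0.2], [-0.7, -0.3], [0.4, -0.6], [-1.0, 0.2], [0.4, -1.9], [-1.1, -1.4], [0.8, 2.4]]
lip [480.  -31.  194.2]
lipshut [463.3 -29.9 110. ]
dialshut [551.1 -35.7 114. ]
0 [[267.0, 239.0], [461.0, 248.0], [264.0, 305.0], [463.0, 313.0]]
0.05 [[270.0, 235.0], [463.0, 252.0], [262.0, 300.0], [461.0, 318.0]]
0.1 [[272.0, 232.0], [465.0, 256.0], [261.0, 296.0], [459.0, 322.0]]
0.2 [[278.0, 224.0], [467.0, 265.0], [259.0, 287.0], [454.0, 329.0]]
```

```bash
cat > go.py <<'E'
import sys,numpy as np
from bench import r, imaging, sense
from scipy.spatial.transform import Rotation as R
s=sense();Rt=R.from_euler("xyz",s["tcp_rot"],degrees=True)
G=R.from_euler("xyz",[180,0,float(sys.argv[1])],degrees=True)
print("rv",np.round((Rt.inv()*G).as_rotvec(degrees=True),2), "t",s["time"],s["ft_force"].round(1) if hasattr(s["ft_force"],"round") else s["ft_force"])
for a in sys.argv[2:]:
    print(a,np.round(Rt.inv().apply(np.array(eval(a),float)-s["tool_pos"]),1))
E
python3 go.py -3.7 '(310,-310,300)' '(480,-31,260)' '(480,-31,200)'
```

```text
rv [-7.000e-02  1.000e-02  1.773e+01] t 0.2 [-0.4  0.7 -0.2]
(310,-310,300) [ 225.6 -223.9  -69.1]
(480,-31,260) [ 458.1 -453.3  -28.8]
(480,-31,200) [ 458.1 -453.2   31.2]
```

The rows are not in the units I measure in: shifts go in shares of 600 mm and turns go in shares of 4 rad. I convert before sending: -320 mm / 600 = -0.5333, -280 mm / 600 = -0.4667, 17.7 degrees / 229.1831 = 0.0772.

>>> run_rows:
  segments:
    - [[0,0,0.0131,0.0667,-0.0667,-0.0667,0],[0,0,0.0262,0.1333,-0.1333,-0.1,0],[0,0,0.0393,0.2,-0.2,-0.1083,0],[0,0,0.0524,0.2667,-0.2667,-0.1083,0],[0,0,0.0611,0.3333,-0.3333,-0.1083,0],[0,0,0.0698,0.4,-0.4,-0.1083,0],[0,0,0.0772,0.4667,-0.4667,-0.1083,0],[0,0,0.0772,0.5333,-0.5333,-0.1083,0]]
  grip_n: 40

```text
time: 1.2
tool_pos: [378.9, -192.4, 296.4]
tcp_rot: [180.0, -0.0, -3.7]
ft_force: [0.4, -0.4, 0.5]
finger_gap: -0.1
grip_force: 0.0
```

```bash
python3 go.py -3.7 '(480,-31,260)' '(480,-31,210)'
```

```text
rv [ 0.02 -0.03 -0.02] t 1.2 [ 0.4 -0.4  0.5]
(480,-31,260) [  90.4 -167.6   36.4]
(480,-31,210) [  90.4 -167.7   86.4]
```

Scaled: -167.5 mm / 600 = -0.2792, -135 mm / 600 = -0.225.

>>> run_rows:
  segments:
    - [[0,0,0,0.0417,-0.075,0.0083,0],[0,0,0,0.0833,-0.15,0.025,0],[0,0,0,0.125,-0.225,0.0417,0],[0,0,0,0.15,-0.2792,0.0667,0],[0,0,0,0.15,-0.2792,0.1,0],[0,0,0,0.15,-0.2792,0.1333,0],[0,0,0,0.15,-0.2792,0.1433,0]]

```text
time: 2.08
tool_pos: [477.5, -33.2, 208.3]
tcp_rot: [-180.0, 0.2, -3.7]
ft_force: [-0.0, 0.3, 0.2]
finger_gap: -0.2
grip_force: 0.0
```

```bash
python3 - <<'E'
from bench import r, imaging, sense
import cv2
a=imaging.snapshot("scene")["pixels"][100:265,170:390]
cv2.imwrite("pics/s2.png",cv2.resize(a,None,fx=3,fy=3,interpolation=cv2.INTER_CUBIC))
E
python3 - <<'E'
import numpy as np
from fit import pt
p=np.load("p.npy")
for c in(.345,.3,.2,.1,.05,0,-.02):print(c,np.round(pt(p,-118,0,110,c),1))
E
```

```text
0.345 [480.  -31.  194.2]
0.3 [476.2 -30.8 183.6]
0.2 [469.4 -30.3 159.5]
0.1 [465.1 -30.1 134.9]
0.05 [463.9 -30.  122.5]
0 [463.3 -29.9 110. ]
-0.02 [463.2 -29.9 105. ]
```

View pics/s2.png

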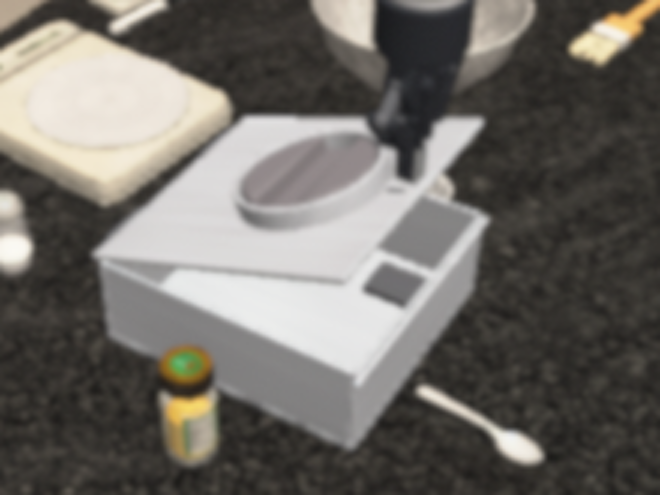

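The shut fingertips, near (410,178), hover just above the front strip of the cover beside the front mark at (395,188). I'll push down along the arc.

Scaled: 50 mm / 600 = 0.0833, 40 mm / 600 = 0.0667.

>>> run_rows:
  segments:
    - [[0,0,0,0.0017,-0.0017,0.0133,0],[0,0,0,0,-0.0033,0.0267,0],[0,0,0,-0.005,-0.0033,0.0467,0],[0,0,0,-0.01,-0.0033,0.0667,0],[0,0,0,-0.0133,-0.0033,0.0833,0]]

```text
time: 2.75
tool_pos: [470.5, -30.1, 159.2]
tcp_rot: [-180.0, 0.0, -3.7]
ft_force: [-0.2, 0.1, 0.3]
finger_gap: -0.2
grip_force: 0.5
```

```bash
python3 go.py -3.7 '(469.4,-30.3,159.5)' '(464,-30,122)' '(463.3,-30,110)'
```

```text
rv [-0.    0.05  0.03] t 2.75 [-0.2  0.1  0.3]
(469.4,-30.3,159.5) [-1.   0.2 -0.3]
(464,-30,122) [-6.4  0.3 37.2]
(463.3,-30,110) [-7.1  0.3 49.2]
```

Scaled: 51 mm / 600 = 0.085, 49 mm / 600 = 0.0817.

>>> run_rows:
  segments:
    - [[0,0,0,-0.005,0,0.02,0],[0,0,0,-0.0083,0,0.04,0],[0,0,0,-0.0108,0,0.06,0],[0,0,0,-0.0117,0,0.0733,0],[0,0,0,-0.0117,0,0.0817,0],[0,0,0,-0.0117,0,0.085,0],[0,0,0,-0.0117,0,0.085,0]]

```text
time: 3.62
tool_pos: [463.9, -29.7, 110.0]
tcp_rot: [-180.0, 0.0, -3.7]
ft_force: [-5.5, 0.3, 7.5]
finger_gap: 0.1
grip_force: 3.8
```

```bash
python3 - <<'E'
from bench import r, imaging, sense
import cv2
a=imaging.snapshot("scene")["pixels"][100:265,170:390]
cv2.imwrite("pics/s3.png",cv2.resize(a,None,fx=3,fy=3,interpolation=cv2.INTER_CUBIC))
E
```

```text
(no output)
```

View pics/s3.png

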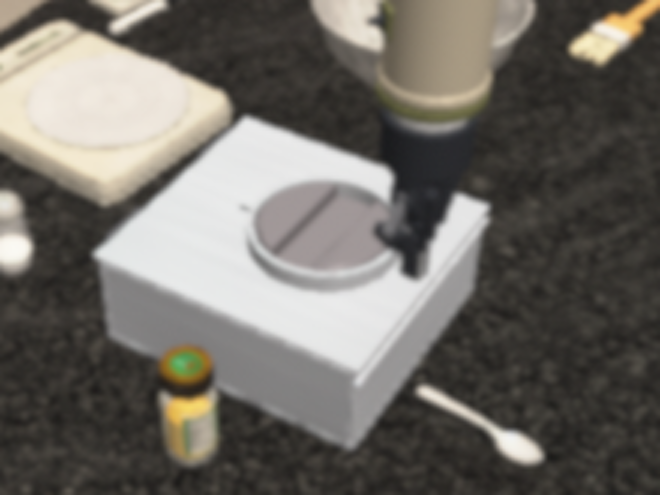

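The cover looks flat and shut with the fingertips on its front strip at (415,270). I'll press slightly more to confirm the stop, then lift off and go over the right half of the slot.

Scaled: 3 mm / 600 = 0.005.

>>> run_rows:
  segments:
    - [[0,0,0,0,0,0.005,0],[0,0,0,0,0,0.005,0],[0,0,0,0,0,0.005,0]]

```text
time: 4.05
tool_pos: [464.0, -29.7, 109.7]
tcp_rot: [180.0, 0.0, -3.7]
ft_force: [-19.4, 2.3, 33.3]
finger_gap: 0.0
grip_force: 16.8
```

>>> run_rows:
  segments:
    - [[0,0,0,-0.0033,0,-0.025,0],[0,0,0,0,0,-0.0667,0],[0,0,0,0,0,-0.1,0],[0,0,0,0,0,-0.1,0]]

```text
time: 4.55
tool_pos: [465.5, -30.0, 168.2]
tcp_rot: [180.0, -0.2, -3.7]
ft_force: [0.4, -0.2, 0.3]
finger_gap: -0.2
grip_force: 0.0
```

```bash
python3 - <<'E'
from fit import *
p=np.load("p.npy");t=imaging.snapshot("top")
a=t["pixels"][105:245,190:370].copy();a=cv2.resize(a,(720,560),interpolation=cv2.INTER_CUBIC)
def put(P,c):
    for u in proj(t,P): cv2.circle(a,tuple(int(v) for v in np.round((u-[189.6,104.6])*4)),2,c,-1)
put([pt(p,x,y,110) for x in(-135,135) for y in(-125,125)],(0,0,255))
put([pt(p,-30+61*np.cos(k),61*np.sin(k),130) for k in np.arange(0,6.28,.3)],(0,255,0))
cv2.imwrite("pics/t3.png",a)
for ph in(0,20,40,60,80,90,100):   # finger in the right half; ph = clockwise from -y
    k=np.radians(ph);print(ph,np.round(pt(p,-30-36*np.sin(k),-36*np.cos(k),119),1))
E
python3 go.py -3.7 '(548.5,-71.5,145)' '(548.5,-71.5,119)'
```

```text
0 [548.8 -71.6 119. ]
20 [536.6 -68.6 119. ]
40 [526.2 -61.7 119. ]
60 [518.8 -51.6 119. ]
80 [515.3 -39.6 119. ]
90 [515.2 -33.3 119. ]
100 [516.1 -27.1 119. ]
rv [ 0.01 -0.1   0.02] t 4.6 [ 0.   0.7 -0.5]
(548.5,-71.5,145) [86.3 36.1 21.9]
(548.5,-71.5,119) [86.3 36.1 47.9]
```

View pics/t3.png

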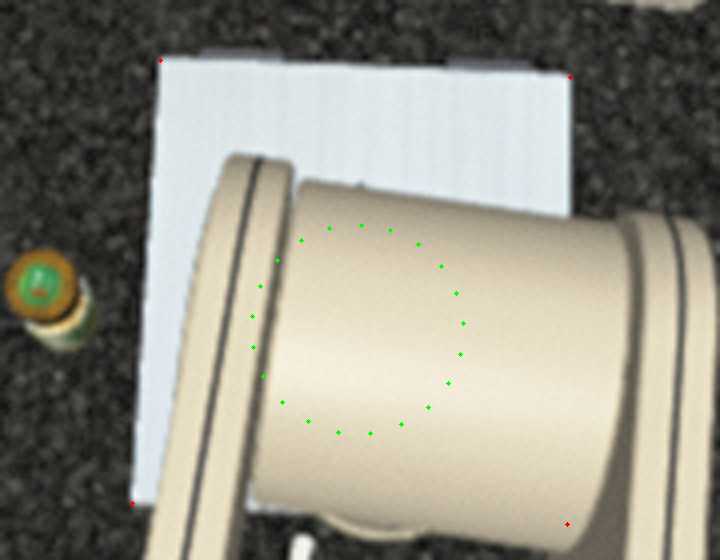

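The modelled corners match the shut cover at (160,60), (570,76) and (132,503), and the push met a rigid 33 N stop, so it is shut. Now I'll insert the fingertips.

Scaled: 86 mm / 600 = 0.1433, 48 mm / 600 = 0.08.

>>> run_rows:
  segments:
    - [[0,0,0,0.0667,0.03,0,0],[0,0,0,0.1433,0.06,0,0],[0,0,0,0.1433,0.06,0.0083,0],[0,0,0,0.1433,0.06,0.0367,0],[0,0,0,0.1433,0.06,0.06,0],[0,0,0,0.1433,0.06,0.0733,0],[0,0,0,0.1433,0.06,0.08,0],[0,0,0,0.1433,0.06,0.08,0]]

```text
time: 5.6
tool_pos: [547.5, -71.1, 118.4]
tcp_rot: [180.0, -0.0, -3.7]
ft_force: [-0.4, -0.9, -0.5]
finger_gap: -0.3
grip_force: 0.0
```

```bash
python3 go.py -3.7 '(548.8,-71.6,119)' '(536.6,-68.6,119)' '(526.2,-61.7,119)' '(518.8,-51.6,119)' '(515.3,-39.6,119)' '(515.2,-33.3,119)' '(516.1,-27.1,119)'
```

```text
rv [ 0.   -0.02  0.04] t 5.6 [-0.4 -0.9 -0.5]
(548.8,-71.6,119) [ 1.3  0.4 -0.6]
(536.6,-68.6,119) [-11.   -1.8  -0.6]
(526.2,-61.7,119) [-21.9  -8.   -0.6]
(518.8,-51.6,119) [-29.9 -17.6  -0.6]
(515.3,-39.6,119) [-34.2 -29.3  -0.6]
(515.2,-33.3,119) [-34.7 -35.6  -0.6]
(516.1,-27.1,119) [-34.2 -41.9  -0.6]
```

In the slot at z 118, below the collar top at 130, with no contact force. Now I'll sweep to about 80°.

Scaled: -34 mm / 600 = -0.0567, -32.5 mm / 600 = -0.0542.

>>> run_rows:
  segments:
    - [[0,0,0,-0.01,-0.0008,0,0],[0,0,0,-0.0183,-0.0033,0,0],[0,0,0,-0.0283,-0.0075,0,0],[0,0,0,-0.0367,-0.0133,0,0],[0,0,0,-0.0433,-0.0208,0,0],[0,0,0,-0.05,-0.0293,0,0],[0,0,0,-0.0542,-0.0383,0,0],[0,0,0,-0.0567,-0.0483,0,0]]

```text
time: 6.6
tool_pos: [518.7, -41.1, 121.2]
tcp_rot: [179.9, -0.5, -3.7]
ft_force: [8.2, -5.4, 5.0]
finger_gap: 0.2
grip_force: 4.5
```

```bash
python3 go.py -3.7 '(515.2,-33.3,119)' '(516.1,-27.1,119)'
```

```text
rv [ 0.11 -0.5   0.  ] t 6.6 [ 8.2 -5.4  5. ]
(515.2,-33.3,119) [-4.  -7.6  2.2]
(516.1,-27.1,119) [ -3.5 -13.8   2.2]
```

Scaled: -8 mm / 600 = -0.0133, -6 mm / 600 = -0.01.

>>> run_rows:
  segments:
    - [[0,0,0,0.005,-0.0033,-0.0017,0],[0,0,0,0.0067,-0.0067,-0.0017,0],[0,0,0,0.0067,-0.01,-0.0017,0],[0,0,0,0.0067,-0.0133,-0.0017,0],[0,0,0,0.0067,-0.0133,-0.0017,0]]

```text
time: 7.22
tool_pos: [521.3, -32.9, 120.9]
tcp_rot: [179.9, -0.2, -3.7]
ft_force: [2.6, -2.8, 7.2]
finger_gap: 0.2
grip_force: 3.8
```

```bash
python3 - <<'E'
from bench import r, imaging, sense
import cv2
a=imaging.snapshot("scene")["pixels"][140:250,200:346]
cv2.imwrite("pics/s4.png",cv2.resize(a,None,fx=5,fy=5,interpolation=cv2.INTER_CUBIC))
E
```

```text
(no output)
```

View pics/s4.png

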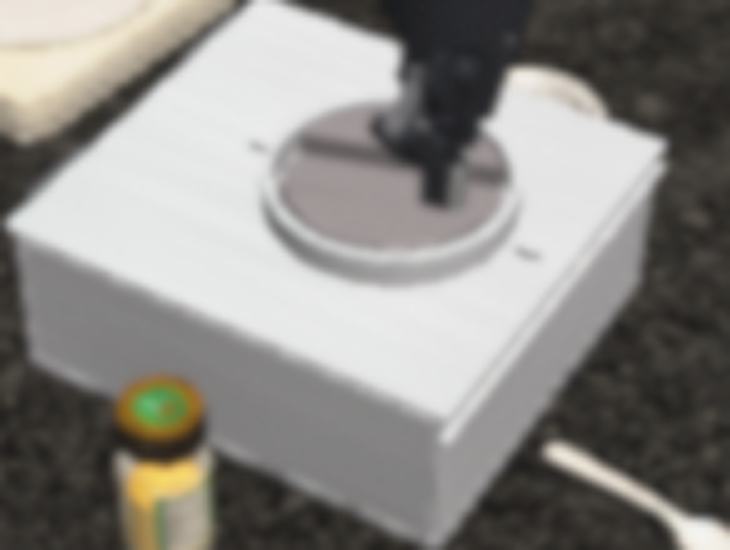

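The slot edge, (300,143) to (500,178), has not yet reached the mark line from (258,147) to (528,253), so about 10–20° remain. I'll keep pushing in +y.

Scaled: -6 mm / 600 = -0.01, -4 mm / 600 = -0.0067.

>>> run_rows:
  segments:
    - [[0,0,0,0,-0.0033,-0.0017,0],[0,0,0,0,-0.0067,-0.0017,0],[0,0,0,0,-0.01,-0.0017,0],[0,0,0,0,-0.01,-0.0017,0]]

```text
time: 7.78
tool_pos: [521.8, -27.3, 121.7]
tcp_rot: [179.9, -0.2, -3.7]
ft_force: [4.3, -5.2, 4.0]
finger_gap: 0.1
grip_force: 3.3
```

>>> run_rows:
  segments:
    - [[0,0,0,0,-0.0033,0,0],[0,0,0,0,-0.0067,0,0],[0,0,0,0,-0.0067,0,0]]

```text
time: 8.15
tool_pos: [522.3, -23.6, 121.9]
tcp_rot: [179.9, -0.2, -3.7]
ft_force: [4.9, -5.8, 5.6]
finger_gap: -0.5
grip_force: 3.8
```

Scaled: -4 mm / 600 = -0.0067, -2 mm / 600 = -0.0033.

>>> run_rows:
  segments:
    - [[0,0,0,0,-0.0033,0,0],[0,0,0,0,-0.0067,0,0],[0,0,0,0,-0.0067,0,0]]

```text
time: 8.52
tool_pos: [522.5, -21.8, 122.0]
tcp_rot: [179.7, -0.3, -3.7]
ft_force: [3.8, -17.1, 5.3]
finger_gap: -0.0
grip_force: 7.4
```

>>> run_rows:
  segments:
    - [[0,0,0,0,-0.0033,0,0],[0,0,0,0,-0.005,0,0],[0,0,0,0,-0.005,0,0]]

```text
time: 8.9
tool_pos: [522.6, -21.1, 122.1]
tcp_rot: [179.5, -0.3, -3.8]
ft_force: [2.8, -26.7, 6.3]
finger_gap: -0.2
grip_force: 11.4
```

The force is climbing with little motion, so this looks like the stop. I'll relieve the force, withdraw up and to the right, and look.

>>> run_rows:
  segments:
    - [[0,0,0,0.0017,0.0083,0,0],[0,0,0,0.0017,0.015,0,0],[0,0,0,0.0017,0.015,-0.025,0],[0,0,0,0.0017,0.015,-0.0583,0],[0,0,0,0.0017,0.015,-0.1167,0],[0,0,0,-0.05,0.015,-0.1833,0],[0,0,0,-0.1167,0.1,-0.2,0],[0,0,0,-0.1833,0.1833,-0.2,0]]

```text
time: 9.9
tool_pos: [406.9, -114.9, 242.4]
tcp_rot: [179.9, -0.2, -3.5]
ft_force: [0.0, -0.7, 0.3]
finger_gap: 0.1
grip_force: 0.0
```

>>> run_rows:
  segments:
    - [[0,0,0,-0.0333,0.0833,0,0],[0,0,0,-0.0667,0.1667,0,0],[0,0,0,-0.1,0.25,0,0],[0,0,0,-0.1,0.25,0,0]]

```text
time: 10.4
tool_pos: [336.2, -262.8, 240.9]
tcp_rot: [180.0, 0.0, -4.0]
ft_force: [0.2, 0.3, -0.3]
finger_gap: 0.2
grip_force: 0.0
```

```bash
python3 - <<'E'
from fit import *
p=np.load("p.npy");t=imaging.snapshot("top")
a=cv2.resize(t["pixels"][105:245,190:370],(720,560),interpolation=cv2.INTER_CUBIC)
f=lambda P:[tuple(int(v) for v in np.round((u-[189.6,104.6])*4)) for u in proj(t,P)]
for P in f([pt(p,x,y,110) for x in(-135,135) for y in(-125,125)]):cv2.circle(a,P,2,(0,0,255),-1)
for y in(-21,21):
  q=f([pt(p,-30+x,y,130) for x in(-57,57)]);[cv2.circle(a,P,3,(0,255,0),-1) for P in q]
b=imaging.snapshot("scene")["pixels"][140:250,200:346]
cv2.imwrite("pics/t5.png",a)
E
```

```text
(no output)
```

View pics/t5.png

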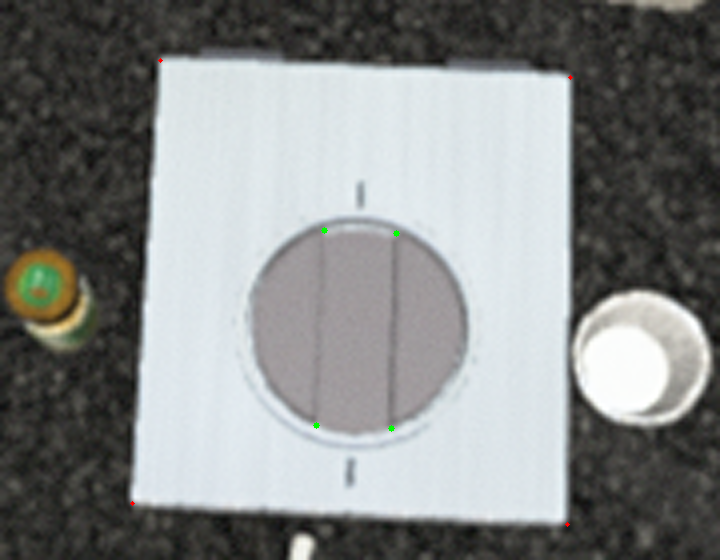

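The slot edges, (323,232) to (317,425) and (396,233) to (391,427), lie on the predicted locked position. The cover corners are on the shut model, and the jar, cup and spoon have not moved. Handing in.

```bash
python3 -c "
from bench import r, imaging, sense
print(r.hand_in())"
```

```text
the job is handed in; nothing more can be done
None
```

The cover is shut and the dial is turned to its locked stop, with the jar, cup and spoon left in place; I handed the job in at about 10 s, but the hand-in returned no verdict, so success rests on my last picture and the force readings.

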